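# Find the high side of a dough roller with a plunger gauge

### The job

The aluminium dough roller in the check stand is out of round: it has a high bulge and, opposite, a lower one. Push the gauge along its track up to the roller until its needle stands at the long middle mark, and let go; then turn the roller by its crank to find its highest side, and leave it standing with that side against the gauge's plunger (the needle at its greatest reading of the whole turn). Work gently: the stand only rests on the worktop and must not be dragged or tipped, the plunger must never be driven to the end of its travel, and the salt pot, mug and pepper mill must stay where they are.

Things in the scene. Friction and masses are not known exactly. Their poses are not given: they have to be found in the camera images.
- stand: check stand: painted base plate 300 x 150 x 14 mm with two columns and a bridge (top 112 mm) that carry an upright roller; 2.2 kg, resting loose on the worktop (10 to 15 N from the side drags it). Origin: centre of its underside; x runs along the gauge's track from the gauge to the roller, z up
- hub (a point): point on the roller's upright axis (85 mm along the stand's x), 146 mm above the worktop, level with the crank grip. Roller: aluminium, 50 mm tall, two rounded bulges opposite each other, each of 18 mm radius: the higher reaches 22 mm from the axis, the lower 20 mm, the flanks 18 mm. It turns with the crank; the angle between crank and high side is unknown
- crank_grip (a point): centre of the crank's upright wooden grip: 18 mm thick, 36 mm tall (128 to 164 mm above the worktop), spinning freely on its pin, 45 mm from the axis. It goes round hub in a level circle, at least one and a half turns either way, clear of everything; about 1.5 N turns it and it stays where left. Crank angle = direction from hub to this point; the roller turns by the same angle
- push_plate (a point): middle of the rear face of the gauge's upright push plate (10 mm thick, 44 mm wide, 23 to 75 mm above the worktop; this point at 50 mm), 110 mm behind the dial's centre. Pushed along the stand's +x the gauge slides up to 34 mm with about 6 N and stays when let go. The dial is 96 mm across, face up, 65 mm above the worktop
- plunger_tip (a point): centre of the flat front foot of the gauge's horizontal sprung plunger (55 mm above the worktop), which points along the stand's +x at the roller's axis; spring force 0.8 N out to 2.6 N at the end of its 14 mm travel
- needle (a joint): needle of the gauge's dial in rad, 0 with the plunger right out, growing clockwise from above by 0.4 rad for each mm the plunger is pushed in; 2.8 is the long middle mark (needle pointing at the roller), 5.6 the end of travel
- salt_pot: round wooden salt pot 92 x 92 x 70 mm, bystander; origin at the centre of its underside
- mug: mug 78 x 116 x 101 mm, bystander; origin at the centre of its underside
- pepper_mill: wooden pepper mill 58 x 58 x 150 mm, bystander; origin at the centre of its underside

How it is judged:
By the outcome, as a careful person would: the job done as asked, in the order asked, and still so for the second after the job is handed in, with the robot touching nothing.
It also fails if it takes over 72 s, if anything falls off the work surface, if the arm or the gripper's body presses on something with over 40 N, if the wrist force passes 120 N, or if a joint passes its speed limit or range.

### The arm

A 6-joint arm with a two-finger parallel gripper is mounted at the origin on a cart in front of the work surface, level with it; the furniture and walls round the work are solid. World frame = base frame: x ahead of the robot, y to its left, z up, the work surface at z = 0. Lengths are in m, angles in rad, forces in N, time in s.
With the tool pointing down it reaches from about 0.35 to 0.975 m from the base axis. Payload 4.9 kg.
Tool frame: the origin (TCP) lies on the centre line of the jaws, within the pads' length; the fingertips stand 8 mm ahead of it and the grasp point (between the pads) lies 11 mm behind it; z points along the fingers, y is the direction in which the jaws open and shut (so a half turn about z gives the same grasp; the last joint's range is limited). The gripper opens to 85 mm and grips with 20 to 120 N. Pads are 22 mm wide; open, the fingers measure 114 mm over their backs; the gripper's body (76 mm by 85 mm) begins 54 mm behind the grasp point. The pads swing forward as they close: fully open they stand 13 mm farther back than shut.
Start: joints at [-1.253, 0.053, 1.613, -0, 1.476, -0.119], TCP at [0.264, -0.566, 0.239] pointing down, gripper open.
Joint ranges: [-3.01, 3.01], [-1.01, 2.22], [0.06, 2.58], [-1.02, 4.17], [0.09, 2.62], [-3.14, 3.14]. Speed limits (rad/s): [2.57, 2.57, 3.14, 3.14, 3.14, 3.14].

### API

Orientations are given as a unit quaternion [w, x, y, z].
In Python, from plant import manip gives the robot as it stands.
- The arm moves only by the tool step_arm, never from a script. Its argument "deltas" is a list of rows, each a list of 7 numbers: the shift along the tool's x, y, z in m, then the turn, a rotation vector about the tool's x, y, z in rad, then the gripper command: -1 is fully open, 1 is shut, values between are in proportion. In form: [[dx, dy, dz, ax, ay, az, hand], ...]. A call has 1 to 20 rows; each row is the pose to reach, as a shift and turn from the pose commanded when the call began, along the tool's axes at that moment; what a row does not reach only later rows make up. A row lasts 1/10 s, in which the tool goes at most 50 mm and 8.59 degrees, less where a joint would pass 70% of its speed; a pose out of reach is approached as far as the arm can. A call with a gripper value outside its range is refused whole. The fingers move at their own pace and stop on an object; the grip force is fixed at half the most. Time passes only in rows, so rows that repeat a pose let the fingers close. It gives the time, the measured TCP pose, the force and the opening at its end, in the units of the state.
- manip.state(): the state, without advancing time (a new reading comes with each control period).
- manip.grab_frame(name): name is "scene" or "top" or "wrist"; returns the picture (420x560x3 uint8, red, green, blue); there is no depth.
- manip.get_calibration(name): a dict with "fov_y" (degrees; the focal length in pixels is half the picture's height over the tangent of half this angle, whatever the lens; pixels are square), "cx", "cy" (the principal point, pixels), "R" (3x3) and "t" (3): a world point X has camera coordinates R X + t. Camera axes: x right, y down, z forward; pixel columns grow to the right and rows downward; lengths in m; the calibration is good to about 2 mm. A picture is of the moment at which its call begins: read the wrist's pose just before it. get_calibration takes no time and is no camera call; for the wrist camera it gives the pose at the moment of the call.
- manip.job_done(): hands the job in, once; it reports no verdict.
The state is a dict: "time": time; "joint_pos": joint angles; "joint_vel": joint speeds; "joint_efforts": joint torques, N m; "tool_pos": TCP position; "tool_rot": TCP orientation; "contact_force": force on the tool from outside, world axes, zero at the start; "ft_torque": the same for the moment, N m; "gripper_width": opening from 0.0 (shut) to 1.0 (fully open).
Only numpy, scipy, OpenCV 4.12 (cv2) and the standard library are available. Lean on these libraries where they do the work, as an engineer would, in place of code of your own. Each camera call takes 0.05 s, during which the arm holds its last target.

## Working session

There is one attempt and no reset: what is moved stays moved. The work goes in short steps, Python scripts to look and compute and a tool call to move; the robot and the scene stay as the last step left them, time stands still between calls to the robot, and variables do not carry over. Pictures are saved under pics/ and viewed, and the job is handed in when it is done.

Besides the shell and the picture viewer there is one more tool, called after "Request:" in YAML: its name, and indented under it one key for each argument. step_arm: Moves the arm, as the interface text tells. Its arguments: {"type":"object","properties":{"deltas":{"type":"array"}},"required":["deltas"]}

```bash
mkdir -p pics; ls; python3 - <<'E'
from plant import manip
import cv2
print(manip.state())
for n in ("scene","top"):
    cv2.imwrite(f"pics/{n}0.png",manip.grab_frame(n)[:,:,::-1]); print(n,manip.get_calibration(n))
E
```

```text
pics
{'time': 0.0, 'joint_pos': array([-1.25297032e+00,  5.33458338e-02,  1.61426178e+00,  1.10751360e-05,
        1.47599497e+00, -1.18999456e-01]), 'joint_vel': array([-0.00274709, -0.00027902, -0.00150453, -0.00074502,  0.00160473,
       -0.00185579]), 'joint_efforts': array([-1.36264807e-03, -3.93678117e+01, -3.70178640e+01, -2.14843853e-04,
        7.01169643e-03,  6.19955287e-06]), 'tool_pos': array([ 0.26423302, -0.56574469,  0.23808908]), 'tool_rot': array([-1.00054854e-03,  9.76242230e-01,  2.16679712e-01, -9.42572659e-05]), 'contact_force': array([ 0.91409779,  0.88876956, -0.31490126]), 'ft_torque': array([-0.01015361, -0.00198572,  0.03048867]), 'gripper_width': 1.0036042580256481}
scene {'fov_y': 56.011011805700484, 'cx': 276.90431975293745, 'cy': 218.2144467698746, 'R': array([[-0.26189509, -0.96509419,  0.0020424 ],
       [-0.81135876,  0.21902937, -0.54196226],
       [ 0.52259729, -0.14359438, -0.84040034]]), 't': array([0.17766313, 0.55062056, 1.08954217])}
top {'fov_y': 55.3586670140808, 'cx': 276.88292799591017, 'cy': 207.32639118233067, 'R': array([[-0.07652674, -0.99706131,  0.00352259],
       [-0.97625907,  0.07421117, -0.20349675],
       [ 0.20263732, -0.01901191, -0.97906929]]), 't': array([0.02610812, 0.60936589, 1.2653805 ])}
```

View pics/scene0.png

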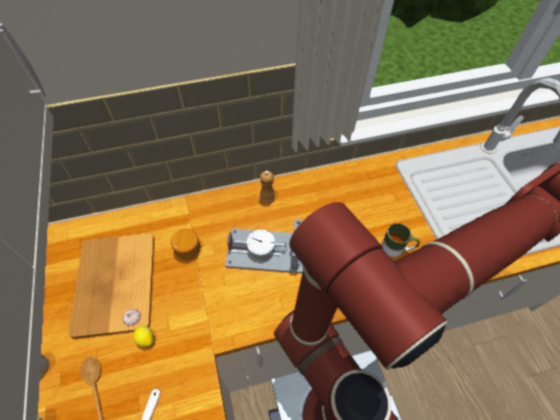

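View pics/top0.png

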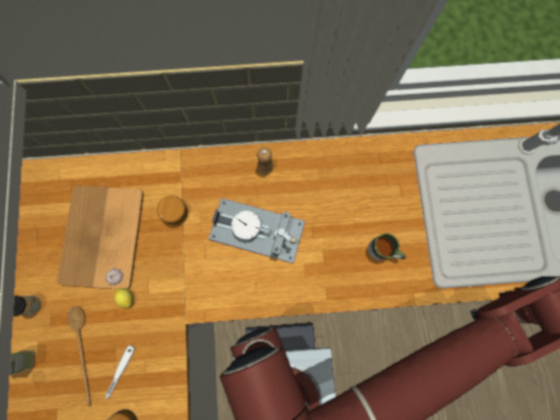

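```bash
python3 - <<'E'
import cv2
a=cv2.imread("pics/top0.png")[190:270,200:315]
cv2.imwrite("pics/topz.png",cv2.resize(a,None,fx=6.9,fy=6.9,interpolation=cv2.INTER_CUBIC))
E
```

```text
(no output)
```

View pics/topz.png

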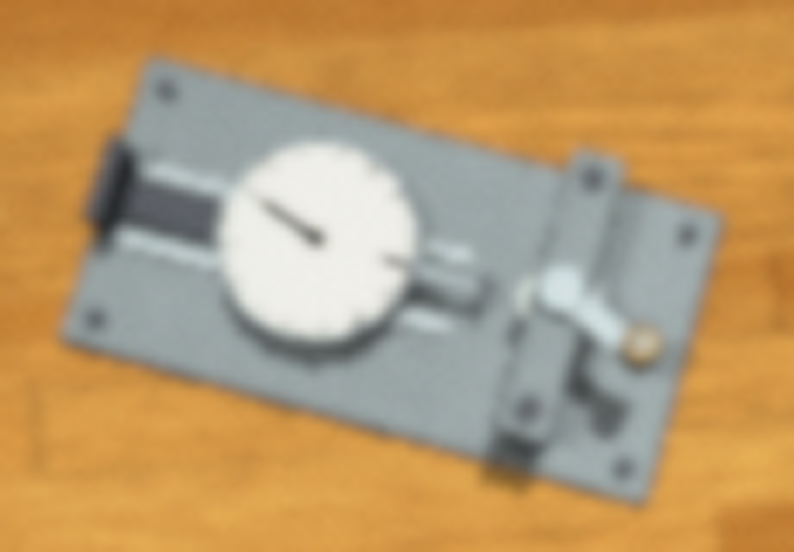

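```bash
cat > h.py <<'E'
import numpy as np, cv2
from plant import manip
def bp(cal,uv,z,H=420):
    f=H/2/np.tan(np.radians(cal["fov_y"])/2)
    R=np.array(cal["R"]);t=np.array(cal["t"])
    c=-R.T@t
    d=R.T@np.array([(uv[0]-cal["cx"])/f,(uv[1]-cal["cy"])/f,1])
    return c+d*(z-c[2])/d[2]
def proj(cal,X,H=420):
    f=H/2/np.tan(np.radians(cal["fov_y"])/2)
    p=np.array(cal["R"])@np.array(X)+np.array(cal["t"])
    return np.array([cal["cx"]+f*p[0]/p[2],cal["cy"]+f*p[1]/p[2]])
def unz(u,v,x0,y0,f): return ((u+.5)/f-.5+x0,(v+.5)/f-.5+y0)
E
python3 - <<'E'
from h import *
c=manip.get_calibration("top")
P=[bp(c,unz(u,v,200,190,6.9),0.014)[:2] for u,v in [(148,55),(722,212),(645,505),(62,342)]]
for i in range(4): print(P[i],np.linalg.norm(P[i]-P[(i+1)%4]))
ctr=np.mean(P,0);x=(P[1]-P[0]+P[2]-P[3]);print(ctr,np.degrees(np.arctan2(x[1],x[0])))
x/=np.linalg.norm(x);y=np.array([-x[1],x[0]])
print("hub",ctr+.085*x)
for n,uv,z in [("grip",(641,342),.164),("hubtop",(562,288),.13),("dial",(318,242),.065),("plate",(108,192),.075),("screwT",(592,178),.112),("screwB",(528,409),.112)]:
    p=bp(c,unz(*uv,200,190,6.9),z)[:2];print(n,p,(p-ctr)@x,(p-ctr)@y)
for n,uv in [("salt",(171,210)),("mill",(264,162)),("mug",(384,248))]: print(n,bp(c,uv,.06))
E
```

```text
[0.66872365 0.16858905] 0.29740230522870886
[ 0.56740194 -0.11102147] 0.1494196501224275
[ 0.42668887 -0.0607615 ] 0.2960589461005802
[0.52756449 0.21758183] 0.14941955186204864
[0.54759474 0.05359698] -109.92004845635195
hub [ 0.51863451 -0.02631739]
grip [ 0.48755888 -0.05770267] 0.1250952064042547 -0.018523111440883342
hubtop [ 0.51877943 -0.02606888] 0.08471698614480774 5.15829122474635e-05
dial [0.55899426 0.08624538] -0.034578928219438615 -0.00040610905658613355
plate [0.58878027 0.18326922] -0.13594608467303645 -0.005459080998700495
screwT [ 0.57128614 -0.04431773] 0.08398450995176399 0.055634298385604145
screwB [ 0.46746178 -0.00682693] 0.08411067000462681 -0.054751576809643494
salt [0.62770957 0.33036664 0.06      ]
mill [0.77055181 0.01123177 0.06      ]
mug [ 0.44871552 -0.35807414  0.06      ]
```

```bash
cat >> h.py <<'E'
from scipy.spatial.transform import Rotation as Ro
CTR=np.array([.5476,.0536]); TH=np.radians(-109.92)
SX=np.array([np.cos(TH),np.sin(TH)]); SY=np.array([-SX[1],SX[0]])
HUB=CTR+.085*SX
def toolR(q): return Ro.from_quat([q[1],q[2],q[3],q[0]])
def plan(pos,yaw,s=None):
    "yaw = world angle of tool x (rad), tool down"
    s=s or manip.state()
    R0=toolR(s["tool_rot"])
    ex=[np.cos(yaw),np.sin(yaw),0];ey=[np.sin(yaw),-np.cos(yaw),0]
    Rt=Ro.from_matrix(np.array([ex,ey,[0,0,-1]]).T)
    return np.round(np.r_[R0.inv().apply(np.array(pos)-s["tool_pos"]),(R0.inv()*Rt).as_rotvec()],4)
def yaw(s):
    m=toolR(s["tool_rot"]).as_matrix();return np.degrees(np.arctan2(m[1,0],m[0,0]))
def brief(s=None):
    s=s or manip.state()
    print("t",round(s["time"],2),"pos",np.round(s["tool_pos"],4),"yaw",round(yaw(s),2),"F",np.round(s["contact_force"],1),"w",round(s["gripper_width"],3),"q",np.round(s["joint_pos"],2))
def save(cam,name,x0=0,y0=0,x1=560,y1=420,f=1):
    im=manip.grab_frame(cam)[:,:,::-1]; cv2.imwrite("pics/raw_"+name,im)
    a=im[y0:y1,x0:x1]
    cv2.imwrite("pics/"+name,cv2.resize(a,None,fx=f,fy=f,interpolation=cv2.INTER_CUBIC))
E
python3 - <<'E'
from h import *
s=manip.state();m=toolR(s["tool_rot"]).as_matrix()
c=manip.get_calibration("wrist");R=np.array(c["R"]);cam=-R.T@c["t"]
print(c["fov_y"],c["cx"],c["cy"],"cam in tool",m.T@(cam-s["tool_pos"]),"axes in tool\n",m.T@R.T)
save("wrist","w0.png")
p=CTR-.1445*SX-.05*SX
print(p,plan([*p,.239],TH+np.pi))
E
```

```text
69.87879590681389 280.80536508890253 213.97226189738382 cam in tool [ 0.07039695 -0.00037611 -0.13385282] axes in tool
 [[-1.87729470e-04 -9.62161954e-01 -2.72478143e-01]
 [ 9.99999973e-01 -2.17672936e-04  7.96656642e-05]
 [-1.35962388e-04 -2.72478121e-01  9.62161969e-01]]
[0.61386766 0.23646292] [ 6.562e-01 -5.791e-01  4.000e-04 -1.400e-03 -8.000e-04 -7.863e-01]
```

View pics/w0.png

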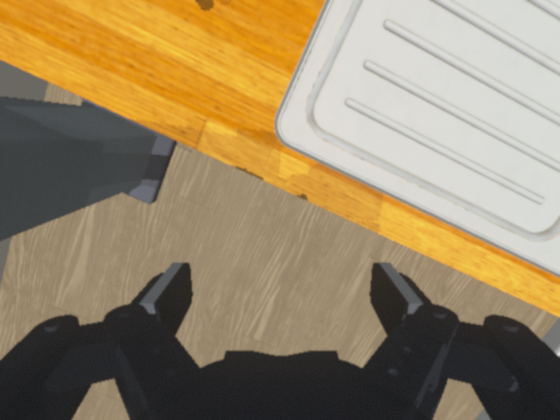

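Request:
step_arm:
  deltas:
    - [0.656,-0.579,0,0,0,-1.96,1]
    - [0.656,-0.579,0,0,0,-1.96,1]
    - [0.656,-0.579,0,0,0,-1.96,1]
    - [0.656,-0.579,0,0,0,-1.96,1]
    - [0.656,-0.579,0,0,0,-1.96,1]
    - [0.656,-0.579,0,0,0,-1.96,1]
    - [0.656,-0.579,0,0,0,-1.96,1]
    - [0.656,-0.579,0,0,0,-1.96,1]
    - [0.656,-0.579,0,0,0,-1.96,1]
    - [0.656,-0.579,0,0,0,-1.96,1]
    - [0.656,-0.579,0,0,0,-1.96,1]
    - [0.656,-0.579,0,0,0,-1.96,1]
    - [0.656,-0.579,0,0,0,-1.96,1]
    - [0.656,-0.579,0,0,0,-1.96,1]
    - [0.656,-0.579,0,0,0,-1.96,1]
    - [0.656,-0.579,0,0,0,-1.96,1]
    - [0.656,-0.579,0,0,0,-1.96,1]
    - [0.656,-0.579,0,0,0,-1.96,1]
    - [0.656,-0.579,0,0,0,-1.96,1]
    - [0.656,-0.579,0,0,0,-1.96,1]

```text
time: 2.15
tool_pos: [0.6135, 0.236, 0.2385]
tool_rot: [-0.0, 0.363, 0.932, -0.001]
contact_force: [-0.0, -1.1, -0.2]
gripper_width: 0.001
```

```bash
python3 - <<'E'
from h import *
brief()
p=CTR-.1445*SX-.05*SX
print(p,plan([*p,.15],TH))
E
```

```text
t 2.15 pos [0.6135 0.236  0.2385] yaw 137.38 F [-0.  -1.1 -0.2] w 0.001 q [ 0.25  0.13  1.53 -0.    1.48 -0.57]
[0.61386766 0.23646292] [ 1.000e-04  7.000e-04  8.850e-02 -5.000e-04 -1.800e-03 -1.967e+00]
```

Request:
step_arm:
  deltas:
    - [0,0.001,0.08,0,0,-1.967,1]
    - [0,0.001,0.08,0,0,-1.967,1]
    - [0,0.001,0.08,0,0,-1.967,1]
    - [0,0.001,0.08,0,0,-1.967,1]
    - [0,0.001,0.08,0,0,-1.967,1]
    - [0,0.001,0.08,0,0,-1.967,1]
    - [0,0.001,0.08,0,0,-1.967,1]
    - [0,0.001,0.08,0,0,-1.967,1]
    - [0,0.001,0.08,0,0,-1.967,1]
    - [0,0.001,0.08,0,0,-1.967,1]
    - [0,0.001,0.08,0,0,-1.967,1]
    - [0,0.001,0.08,0,0,-1.967,1]
    - [0,0.001,0.08,0,0,-1.967,1]
    - [0,0.001,0.08,0,0,-1.967,1]
    - [0,0.001,0.08,0,0,-1.967,1]

```text
time: 3.65
tool_pos: [0.6144, 0.2355, 0.1594]
tool_rot: [-0.0, -0.572, 0.82, -0.0]
contact_force: [-0.6, -0.5, -0.4]
gripper_width: -0.002
```

```bash
python3 - <<'E'
from h import *
brief()
save("wrist","w1.png")
save("top","t1.png",190,170,310,260,6.6)
E
```

```text
t 3.65 pos [0.6144 0.2355 0.1594] yaw -110.2 F [-0.6 -0.5 -0.4] w -0.002 q [ 0.25  0.19  1.6  -0.    1.35 -2.54]
```

View pics/w1.png

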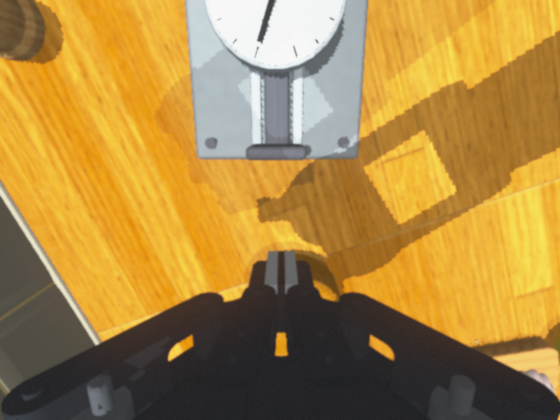

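View pics/t1.png

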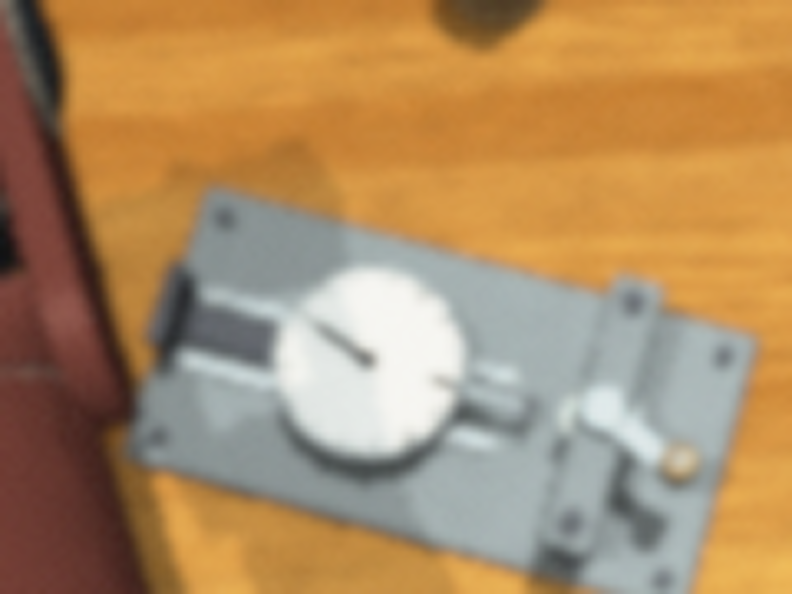

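```bash
python3 - <<'E'
from h import *
c=manip.get_calibration("wrist")
for uv in [(248,158),(305,158)]:
    p=bp(c,uv,.075)[:2]-CTR; print(p@SX,p@SY)
for uv,z in [((198,158),.014),((358,158),.014),((277,65),.065)]:
    p=bp(c,uv,z)[:2]-CTR; print(p@SX,p@SY)
s=manip.state();p=s["tool_pos"][:2]-CTR;print("tcp",p@SX,p@SY)
c=manip.get_calibration("top")
for uv in [(530,408),(492,408)]: 
    p=bp(c,unz(*uv,190,170,6.6),.055)[:2]-CTR; print("tip?",p@SX,p@SY)
E
```

```text
-0.14626856539823488 0.02475490044330675
-0.14642918093659113 -0.016112854097810093
-0.15173200700594375 0.07725881725037953
-0.15230885025932922 -0.0695158269049116
-0.08373437215151856 0.003622800011189687
tcp -0.19421137198537122 0.000726138632197674
tip? 0.047494389677033406 0.0007726258480591573
tip? 0.029219461797106702 -0.00431623735495205
```

Request:
step_arm:
  deltas:
    - [0,0,0.04,0,0,0,1]
    - [0,0,0.08,0,0,0,1]
    - [0,0,0.104,0,0,0,1]
    - [0.01,0,0.104,0,0,0,1]
    - [0.018,0,0.104,0,0,0,1]
    - [0.024,0,0.104,0,0,0,1]
    - [0.03,0,0.104,0,0,0,1]
    - [0.03,0,0.104,0,0,0,1]

```text
time: 4.55
tool_pos: [0.6052, 0.2078, 0.0572]
tool_rot: [0.001, -0.573, 0.819, -0.001]
contact_force: [-0.1, 0.2, 0.2]
gripper_width: 0.001
```

```bash
python3 - <<'E'
from h import *
brief()
save("wrist","w2.png")
E
```

```text
t 4.55 pos [0.6052 0.2078 0.0572] yaw -110.04 F [-0.1  0.2  0.2] w 0.001 q [ 0.21  0.26  1.71 -0.    1.18 -2.58]
```

View pics/w2.png

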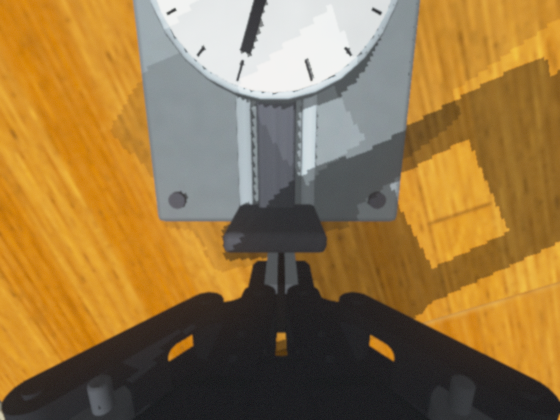

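Request:
step_arm:
  deltas:
    - [0.003,-0.002,0,0,0,0,1]
    - [0.006,-0.003,0,0,0,0,1]
    - [0.008,-0.003,0,0,0,0,1]
    - [0.01,-0.003,0,0,0,0,1]
    - [0.012,-0.003,0,0,0,0,1]
    - [0.014,-0.003,0,0,0,0,1]
    - [0.016,-0.003,0,0,0,0,1]
    - [0.018,-0.003,0,0,0,0,1]
    - [0.02,-0.003,0,0,0,0,1]
    - [0.02,-0.003,0,0,0,0,1]

```text
time: 5.6
tool_pos: [0.601, 0.1897, 0.0555]
tool_rot: [0.002, -0.574, 0.819, 0.0]
contact_force: [2.9, 4.9, -1.2]
gripper_width: -0.0
```

```bash
python3 - <<'E'
from h import *
brief()
save("top","t3.png",190,170,310,260,6.6)
E
```

```text
t 5.6 pos [0.601  0.1897 0.0555] yaw -109.97 F [ 2.9  4.9 -1.2] w -0.0 q [ 0.19  0.24  1.73  0.    1.17 -2.61]
```

View pics/t3.png

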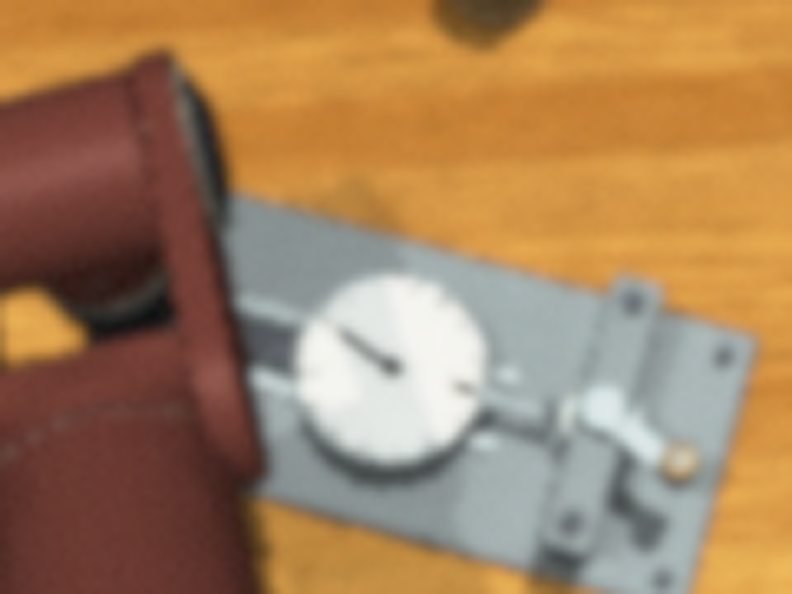

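Request:
step_arm:
  deltas:
    - [0.0015,0,0,0,0,0,1]
    - [0.003,0,0,0,0,0,1]
    - [0.0045,0,0,0,0,0,1]
    - [0.006,0,0,0,0,0,1]
    - [0.006,0,0,0,0,0,1]

```text
time: 6.15
tool_pos: [0.599, 0.1844, 0.0555]
tool_rot: [0.002, -0.574, 0.819, 0.001]
contact_force: [2.7, 5.4, -2.5]
gripper_width: 0.003
```

```bash
cat >> h.py <<'E'
def rect(im,cal,z,cx,half=.06,n=600):
    "orthophoto at height z in stand frame about (cx,0): right=+x, down=-y"
    u=(np.arange(n)+.5)/n*2*half-half
    X,Y=np.meshgrid(cx+u,-u)
    W=CTR[:,None,None]+SX[:,None,None]*X+SY[:,None,None]*Y
    W=np.concatenate([W,np.full((1,n,n),z)])
    f=210/np.tan(np.radians(cal["fov_y"])/2)
    p=np.einsum('ij,jkl->ikl',np.array(cal["R"]),W)+np.array(cal["t"])[:,None,None]
    return cv2.remap(im,(cal["cx"]+f*p[0]/p[2]).astype(np.float32),(cal["cy"]+f*p[1]/p[2]).astype(np.float32),cv2.INTER_CUBIC)
def needle(cx,im=None,cal=None,name=None,cam="top"):
    "needle angle from ray profile; recentres on the white disc"
    if im is None: cal=manip.get_calibration(cam); im=manip.grab_frame(cam)[:,:,::-1]
    o=rect(im,cal,.065,cx); g=cv2.cvtColor(o,cv2.COLOR_BGR2GRAY).astype(float)
    hsv=cv2.cvtColor(o,cv2.COLOR_BGR2HSV)
    m=((hsv[...,2]>190)&(hsv[...,1]<40)).astype(np.uint8)
    m=cv2.morphologyEx(m,cv2.MORPH_OPEN,np.ones((25,25)))
    cs,_=cv2.findContours(m,cv2.RETR_EXTERNAL,cv2.CHAIN_APPROX_NONE)
    k=max(cs,key=cv2.contourArea); (x,y),r=cv2.minEnclosingCircle(cv2.convexHull(k))
    s=.12/600
    th=np.radians(np.arange(0,360,1.))
    rr=np.arange(.010,.030,.0005)/s
    prof=np.array([g[np.clip((y-rr*np.sin(t)).astype(int),0,599),np.clip((x+rr*np.cos(t)).astype(int),0,599)].mean() for t in th])
    d=np.clip(np.median(prof)-prof,0,None); i=d.argmax()
    w=np.arange(-20,21); dd=d[(i+w)%360]; dd=np.clip(dd-.3*dd.max(),0,None); a=i+(dd*w).sum()/dd.sum()
    a=(a+180)%360-180
    if name: 
        cv2.circle(o,(int(x),int(y)),int(r),(0,0,255),1); cv2.line(o,(int(x),int(y)),(int(x+150*np.cos(np.radians(a))),int(y-150*np.sin(np.radians(a)))),(0,255,0),1)
        cv2.imwrite("pics/"+name,o)
    n=2.8-np.radians(a)
    print("needle %.2f"%n,"contrast",round(d.max()),"disc centre x %.4f y %.4f r %.4f"%(cx+(x-300)*s,-(y-300)*s,r*s)); return n
E
python3 - <<'E'
from h import *
brief()
c=manip.get_calibration("top")
needle(-.035,cv2.imread("pics/raw_t1.png"),c,"n1.png")
needle(-.024,cv2.imread("pics/raw_t3.png"),c)
needle(-.018,None,None,"n4.png")
E
```

```text
t 6.15 pos [0.599  0.1844 0.0555] yaw -109.98 F [ 2.7  5.4 -2.5] w 0.003 q [ 0.18  0.23  1.74  0.    1.17 -2.62]
needle 0.35 contrast 58 disc centre x -0.0431 y -0.0032 r 0.0569
needle 0.23 contrast 57 disc centre x -0.0309 y -0.0010 r 0.0550
needle 0.78 contrast 59 disc centre x -0.0227 y -0.0056 r 0.0564
```

View pics/n4.png

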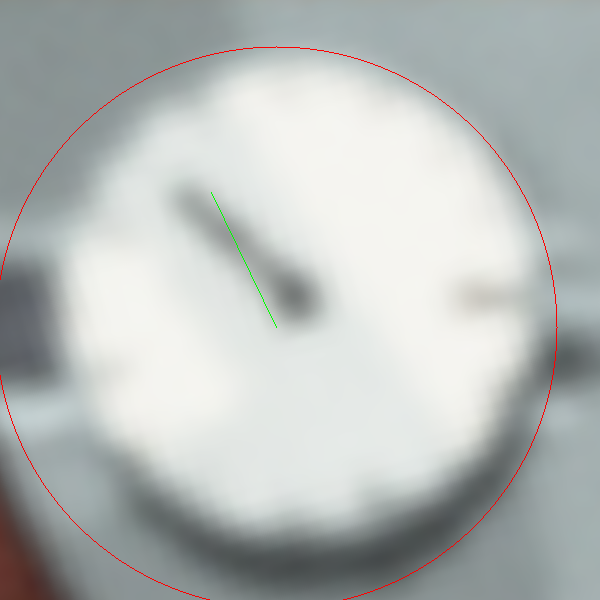

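```bash
python3 - <<'E'
s=open('h.py').read()
a=s.index("    hsv=cv2.cvtColor(o"); b=s.index("    s=.12/600")
s=s[:a]+"""    bl=cv2.GaussianBlur(g,(0,0),12); sub=bl[240:361,240:361]; yy,xx=np.unravel_index(sub.argmin(),sub.shape); x,y,r=xx+240.,yy+240.,240
"""+s[b:]
open('h.py','w').write(s)
E
python3 - <<'E'
from h import *
c=manip.get_calibration("top")
needle(-.035,cv2.imread("pics/raw_t1.png"),c,"n1.png")
needle(-.024,cv2.imread("pics/raw_t3.png"),c)
needle(-.018,None,None,"n4b.png")
E
```

```text
needle 0.01 contrast 71 disc centre x -0.0390 y 0.0014 r 0.0480
needle -0.02 contrast 70 disc centre x -0.0254 y 0.0014 r 0.0480
needle 0.40 contrast 71 disc centre x -0.0196 y 0.0012 r 0.0480
```

View pics/n4b.png

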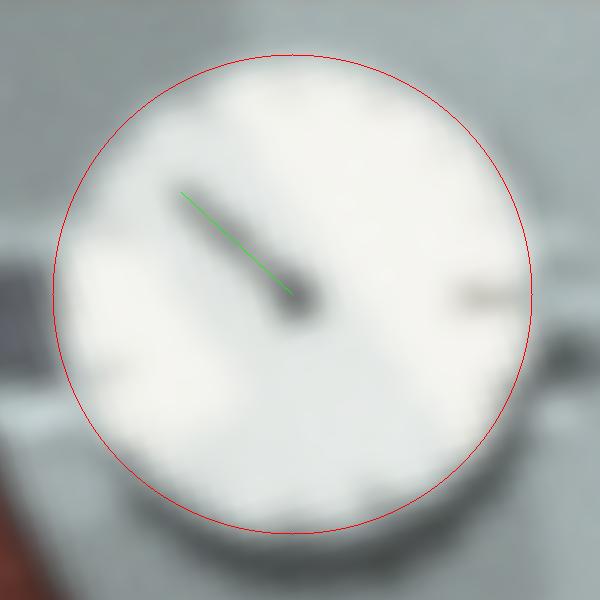

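Request:
step_arm:
  deltas:
    - [0.0015,0,0,0,0,0,1]
    - [0.003,0,0,0,0,0,1]
    - [0.0045,0,0,0,0,0,1]
    - [0.0052,0,0,0,0,0,1]
    - [0.0052,0,0,0,0,0,1]

```text
time: 6.75
tool_pos: [0.5974, 0.1798, 0.0556]
tool_rot: [0.002, -0.574, 0.819, 0.001]
contact_force: [3.5, 6.4, -2.5]
gripper_width: -0.001
```

```bash
python3 - <<'E'
from h import *
brief()
needle(-.013,None,None,"n5.png")
E
```

```text
t 6.75 pos [0.5974 0.1798 0.0556] yaw -109.97 F [ 3.5  6.4 -2.5] w -0.001 q [ 0.17  0.22  1.75  0.    1.17 -2.62]
needle 2.37 contrast 51 disc centre x -0.0130 y 0.0014 r 0.0480
```

View pics/n5.png

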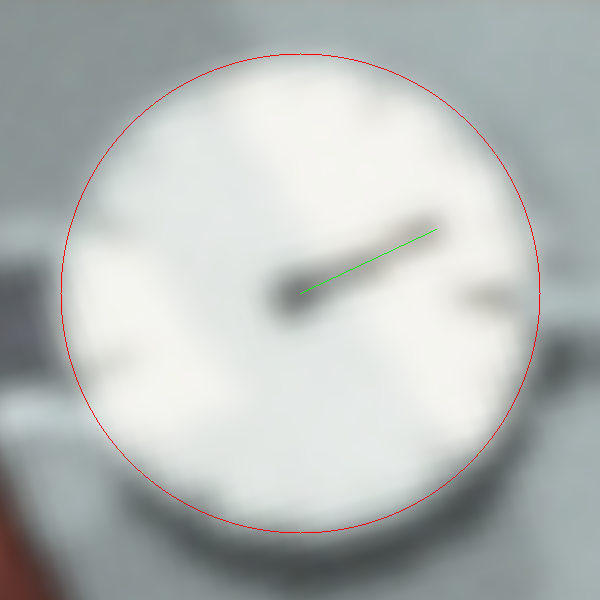

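Request:
step_arm:
  deltas:
    - [0.0006,0,0,0,0,0,1]
    - [0.0012,0,0,0,0,0,1]
    - [0.0012,0,0,0,0,0,1]

```text
time: 7.1
tool_pos: [0.597, 0.1787, 0.0556]
tool_rot: [0.002, -0.574, 0.819, 0.001]
contact_force: [4.7, 6.6, -2.9]
gripper_width: -0.001
```

```bash
python3 - <<'E'
from h import *
brief()
needle(-.013,None,None,"n6.png")
E
```

```text
t 7.1 pos [0.597  0.1787 0.0556] yaw -109.97 F [ 4.7  6.6 -2.9] w -0.001 q [ 0.17  0.22  1.75  0.    1.16 -2.62]
needle 2.78 contrast 46 disc centre x -0.0114 y 0.0008 r 0.0480
```

View pics/n6.png

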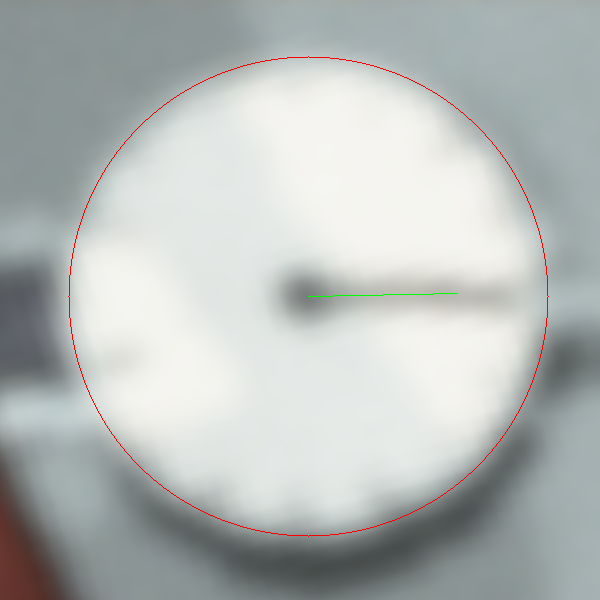

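Request:
step_arm:
  deltas:
    - [-0.006,0,0,0,0,0,1]
    - [-0.02,0,0,0,0,0,1]
    - [-0.04,0,0,0,0,0,1]
    - [-0.045,0,-0.04,0,0,0,1]
    - [-0.045,0,-0.09,0,0,0,1]
    - [-0.045,0,-0.14,0,0,0,1]
    - [-0.02,0,-0.19,0,0,0,1]
    - [-0.02,0,-0.19,0,0,0,1]

```text
time: 7.95
tool_pos: [0.606, 0.1958, 0.2545]
tool_rot: [0.006, -0.574, 0.819, -0.003]
contact_force: [0.2, 0.2, 0.7]
gripper_width: 0.002
```

```bash
python3 - <<'E'
from h import *
brief()
needle(-.013,None,None,"n7.png")
needle(-.013,None,None,"n7w.png","wrist")
save("wrist","w7.png")
save("top","t7.png",190,170,310,260,6.6)
E
```

```text
t 7.95 pos [0.606  0.1958 0.2545] yaw -110.0 F [0.2 0.2 0.7] w 0.002 q [ 0.2   0.06  1.58 -0.    1.49 -2.6 ]
needle 2.79 contrast 61 disc centre x -0.0108 y 0.0008 r 0.0480
needle 2.78 contrast 175 disc centre x -0.0142 y 0.0048 r 0.0480
```

View pics/w7.png

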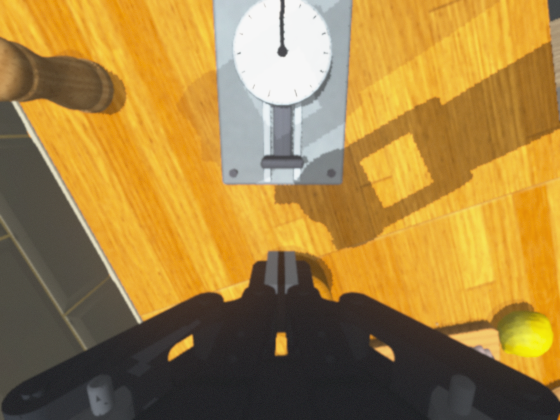

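View pics/n7w.png

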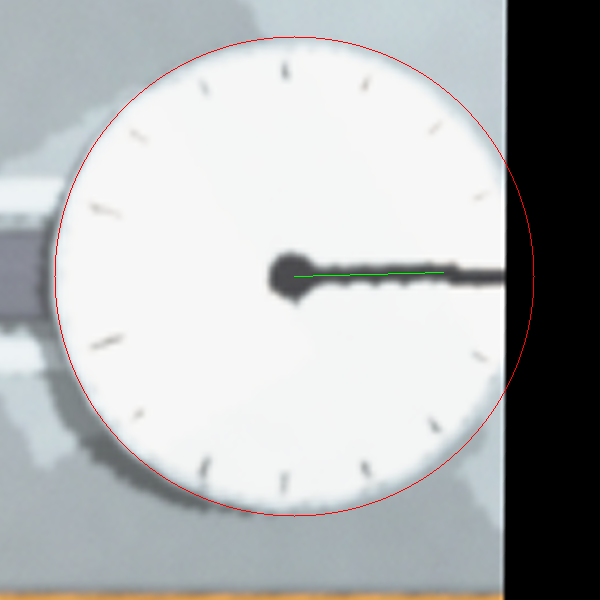

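View pics/t7.png

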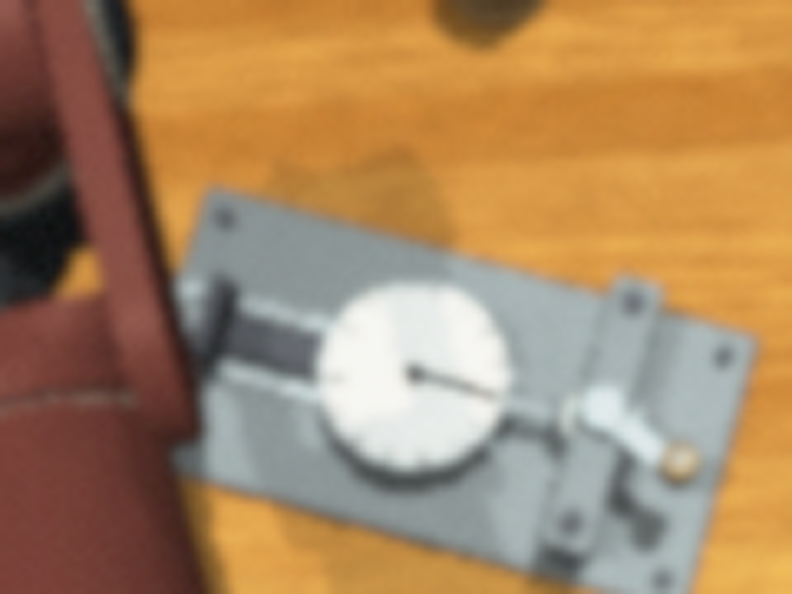

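```bash
python3 - <<'E'
from h import *
print(plan([.487,-.0582,.2],np.radians(-134.7)))
E
```

```text
[ 0.2782  0.0214  0.0439  0.0021 -0.0019  0.4317]
```

Request:
step_arm:
  deltas:
    - [0.278,0.0214,0,0,0,0.432,0.15]
    - [0.278,0.0214,0,0,0,0.432,0.15]
    - [0.278,0.0214,0,0,0,0.432,0.15]
    - [0.278,0.0214,0,0,0,0.432,0.15]
    - [0.278,0.0214,0,0,0,0.432,0.15]
    - [0.278,0.0214,0,0,0,0.432,0.15]
    - [0.278,0.0214,0.044,0,0,0.432,0.15]
    - [0.278,0.0214,0.044,0,0,0.432,0.15]

```text
time: 8.95
tool_pos: [0.483, -0.0575, 0.1929]
tool_rot: [-0.006, -0.384, 0.923, 0.005]
contact_force: [-0.9, 0.8, -1.4]
gripper_width: 0.423
```

```bash
python3 - <<'E'
from h import *
brief()
print(plan([.487,-.0582,.145],np.radians(-134.7)))
save("wrist","w8.png")
needle(-.013,None,None,"n8.png")
save("top","t8.png",190,170,310,260,6.6)
E
```

```text
t 8.95 pos [ 0.483  -0.0575  0.1929] yaw -134.81 F [-0.9  0.8 -1.4] w 0.423 q [-0.27 -0.24  1.97  0.    1.43 -2.63]
[-0.0027 -0.004   0.0479  0.0135 -0.0074 -0.002 ]
needle 2.77 contrast 57 disc centre x -0.0114 y 0.0006 r 0.0480
```

View pics/w8.png

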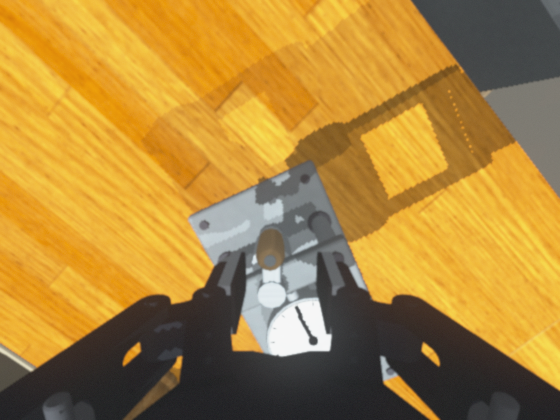

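View pics/t8.png

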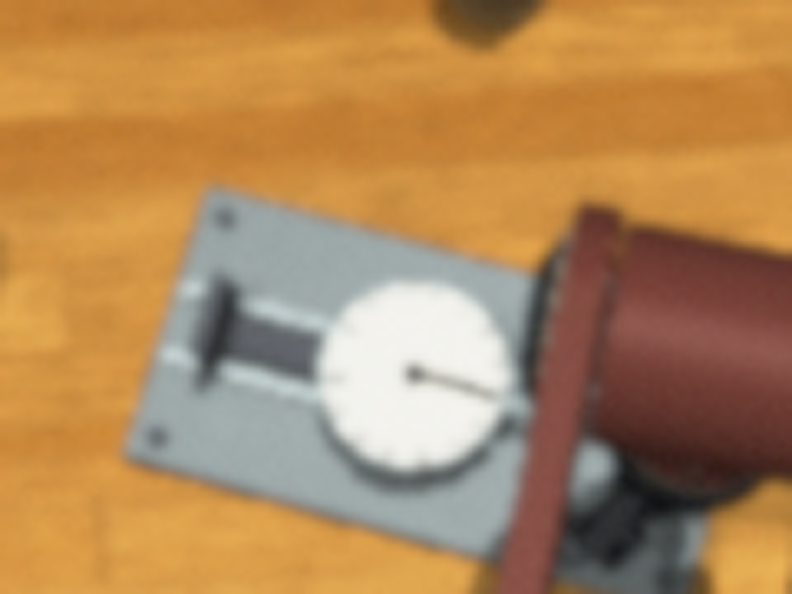

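Request:
step_arm:
  deltas:
    - [0,0,0,0,0,0,0.15]
    - [0,0,0,0,0,0,0.15]

```text
time: 9.3
tool_pos: [0.4888, -0.0579, 0.2029]
tool_rot: [0.001, -0.385, 0.923, -0.001]
contact_force: [0.1, -0.7, 0.6]
gripper_width: 0.427
```

```bash
python3 - <<'E'
from h import *
brief()
print(plan([.487,-.0582,.145],np.radians(-134.7)))
E
```

```text
t 9.3 pos [ 0.4888 -0.0579  0.2029] yaw -134.66 F [ 0.1 -0.7  0.6] w 0.427 q [-0.27 -0.25  1.96  0.    1.43 -2.63]
[ 0.0016  0.0012  0.0579 -0.002   0.0011  0.0008]
```

Request:
step_arm:
  deltas:
    - [0.0015,0.001,0.02,0,0,0,0.15]
    - [0.0015,0.001,0.04,0,0,0,0.15]
    - [0.0015,0.001,0.056,0,0,0,0.15]
    - [0.0015,0.001,0.058,0,0,0,0.15]
    - [0.0015,0.001,0.058,0,0,0,0.45]
    - [0.0015,0.001,0.058,0,0,0,0.45]
    - [0.0015,0.001,0.058,0,0,0,0.45]

```text
time: 10.0
tool_pos: [0.487, -0.0588, 0.1449]
tool_rot: [0.001, -0.385, 0.923, -0.001]
contact_force: [0.1, 0.9, -0.0]
gripper_width: 0.268
```

```bash
python3 - <<'E'
from h import *
brief()
save("wrist","w9.png")
E
```

```text
t 10.0 pos [ 0.487  -0.0588  0.1449] yaw -134.72 F [ 0.1  0.9 -0. ] w 0.268 q [-0.27 -0.2   2.01  0.    1.33 -2.63]
```

View pics/w9.png

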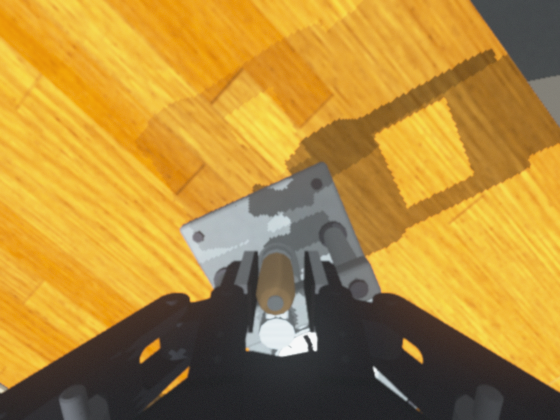

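Request:
step_arm:
  deltas:
    - [-0.0002,0.0045,0,0,0,0.1,0.45]
    - [-0.0009,0.0089,0,0,0,0.2,0.45]
    - [-0.002,0.0133,0,0,0,0.3,0.45]
    - [-0.0036,0.0175,0,0,0,0.4,0.45]
    - [-0.0055,0.0216,0,0,0,0.5,0.45]
    - [-0.0055,0.0216,0,0,0,0.5,0.45]

```text
time: 10.65
tool_pos: [0.4751, -0.0396, 0.1443]
tool_rot: [0.001, -0.145, 0.989, -0.001]
contact_force: [0.8, -0.2, 0.3]
gripper_width: 0.275
```

```bash
cat >> h.py <<'E'
def crank():
    s=manip.state();d=s["tool_pos"][:2]-HUB
    print("tcp about hub: r %.4f ang(world) %.1f rel stand %.1f yaw %.1f"%(np.hypot(*d),np.degrees(np.arctan2(d[1],d[0])),np.degrees(np.arctan2(d[1],d[0])-TH),yaw(s)))
E
python3 - <<'E'
from h import *
brief();crank()
needle(-.013,None,None,"n10.png")
save("wrist","w10.png")
E
```

```text
t 10.65 pos [ 0.4751 -0.0396  0.1443] yaw -163.34 F [ 0.8 -0.2  0.3] w 0.275 q [-0.24 -0.24  2.04 -0.    1.33 -2.1 ]
tcp about hub: r 0.0455 ang(world) -163.0 rel stand -53.1 yaw -163.3
needle 2.63 contrast 67 disc centre x -0.0106 y 0.0012 r 0.0480
```

View pics/n10.png

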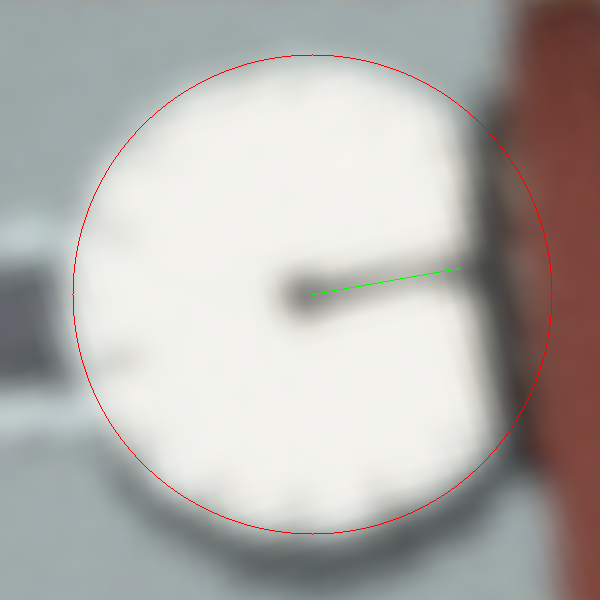

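View pics/w10.png

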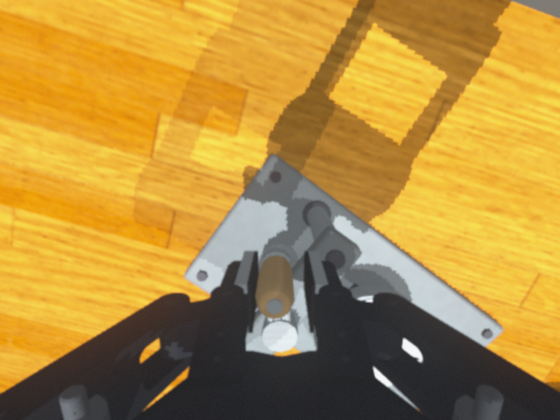

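Request:
step_arm:
  deltas:
    - [-0.0002,0.0045,0,0,0,0.1,0.45]
    - [-0.0009,0.0089,0,0,0,0.2,0.45]
    - [-0.002,0.0133,0,0,0,0.3,0.45]
    - [-0.0036,0.0175,0,0,0,0.4,0.45]
    - [-0.0055,0.0216,0,0,0,0.5,0.45]
    - [-0.0055,0.0216,0,0,0,0.5,0.45]

```text
time: 11.35
tool_pos: [0.4738, -0.0172, 0.1436]
tool_rot: [0.0, 0.104, 0.995, -0.0]
contact_force: [0.3, -0.5, 0.5]
gripper_width: 0.28
```

```bash
python3 - <<'E'
from h import *
brief();crank()
needle(-.011,None,None,"n11.png")
E
```

```text
t 11.35 pos [ 0.4738 -0.0172  0.1436] yaw 168.09 F [ 0.3 -0.5  0.5] w 0.28 q [-0.19 -0.24  2.05 -0.    1.33 -1.56]
tcp about hub: r 0.0457 ang(world) 168.5 rel stand 278.4 yaw 168.1
needle 4.02 contrast 68 disc centre x -0.0048 y 0.0004 r 0.0480
```

View pics/n11.png

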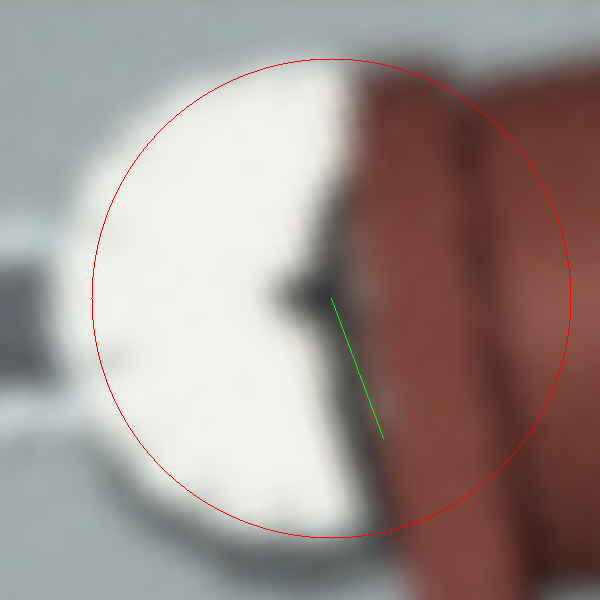

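```bash
python3 - <<'E'
from h import *
needle(-.011,None,None,"n11s.png","scene")
save("wrist","w11.png")
E
```

```text
needle 2.34 contrast 77 disc centre x -0.0142 y 0.0054 r 0.0480
```

View pics/n11s.png

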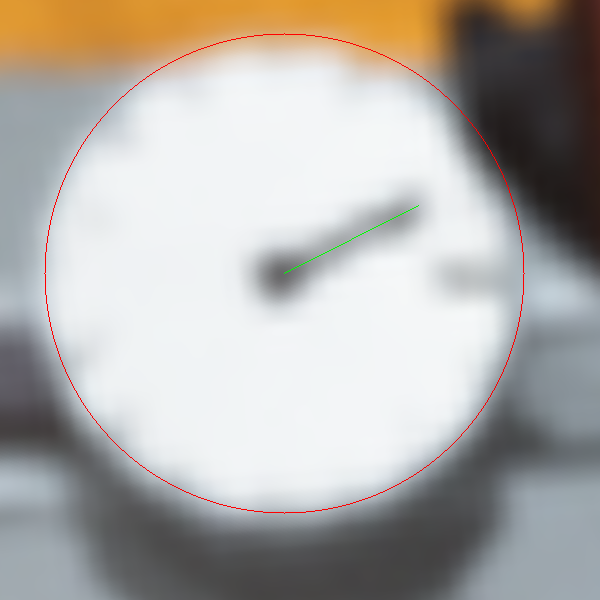

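View pics/w11.png

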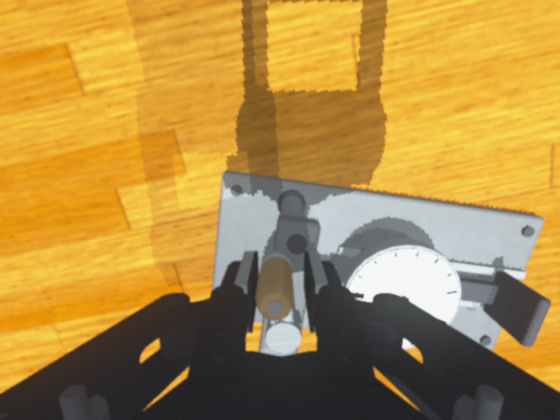

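Request:
step_arm:
  deltas:
    - [-0.0002,0.0045,0,0,0,0.1,0.45]
    - [-0.0009,0.0089,0,0,0,0.2,0.45]
    - [-0.002,0.0133,0,0,0,0.3,0.45]
    - [-0.0036,0.0175,0,0,0,0.4,0.45]
    - [-0.0055,0.0216,0,0,0,0.5,0.45]
    - [-0.0055,0.0216,0,0,0,0.5,0.45]

```text
time: 12.1
tool_pos: [0.4834, 0.0028, 0.1431]
tool_rot: [-0.0, 0.347, 0.938, -0.0]
contact_force: [-1.2, -0.3, 0.7]
gripper_width: 0.275
```

```bash
python3 - <<'E'
from h import *
brief();crank()
needle(-.011,None,None,"n12.png","scene")
E
```

```text
t 12.1 pos [0.4834 0.0028 0.1431] yaw 139.44 F [-1.2 -0.3  0.7] w 0.275 q [-0.15 -0.21  2.03  0.    1.33 -1.01]
tcp about hub: r 0.0457 ang(world) 140.4 rel stand 250.4 yaw 139.4
needle 2.00 contrast 77 disc centre x -0.0146 y 0.0058 r 0.0480
```

View pics/n12.png

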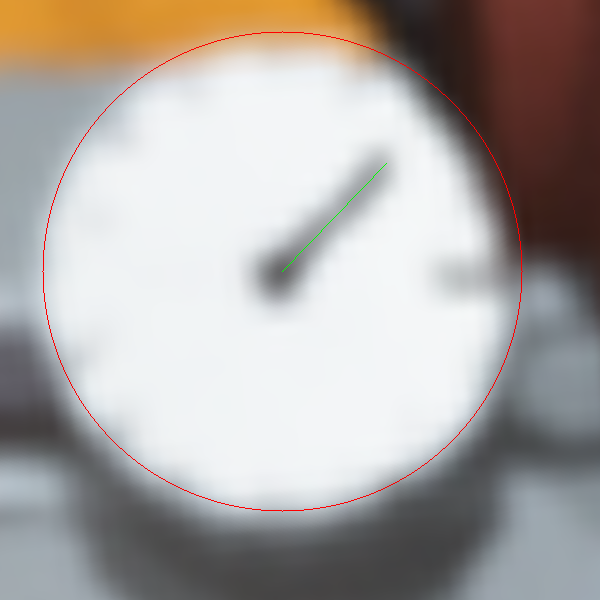

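Request:
step_arm:
  deltas:
    - [-0.0002,0.0045,0,0,0,0.1,0.45]
    - [-0.0009,0.0089,0,0,0,0.2,0.45]
    - [-0.002,0.0133,0,0,0,0.3,0.45]
    - [-0.0036,0.0175,0,0,0,0.4,0.45]
    - [-0.0055,0.0216,0,0,0,0.5,0.45]
    - [-0.0055,0.0216,0,0,0,0.5,0.45]

```text
time: 12.75
tool_pos: [0.5017, 0.0155, 0.1431]
tool_rot: [-0.0, 0.568, 0.823, -0.0]
contact_force: [0.7, -0.0, 0.4]
gripper_width: 0.279
```

```bash
python3 - <<'E'
from h import *
brief();crank()
needle(-.011,None,None,"n13.png","scene")
E
```

```text
t 12.75 pos [0.5017 0.0155 0.1431] yaw 110.83 F [ 0.7 -0.   0.4] w 0.279 q [-0.12 -0.17  1.99  0.    1.32 -0.48]
tcp about hub: r 0.0451 ang(world) 112.1 rel stand 222.0 yaw 110.8
needle 2.72 contrast 73 disc centre x -0.0144 y 0.0050 r 0.0480
```

View pics/n13.png

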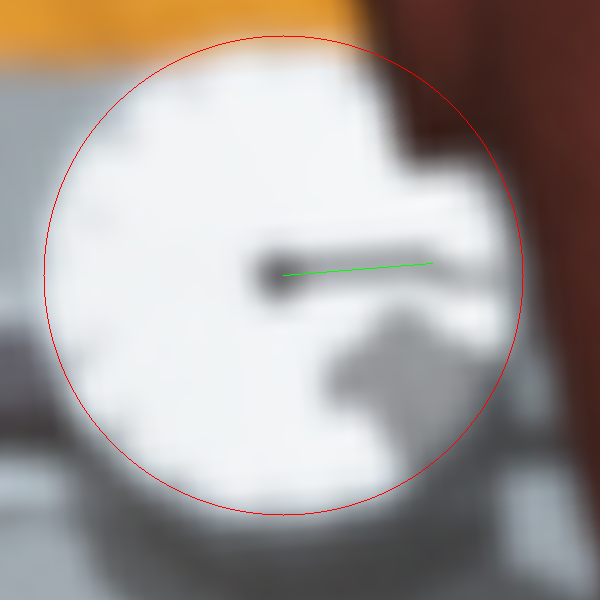

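Request:
step_arm:
  deltas:
    - [-0.0002,0.0045,0,0,0,0.1,0.45]
    - [-0.0009,0.0089,0,0,0,0.2,0.45]
    - [-0.002,0.0133,0,0,0,0.3,0.45]
    - [-0.0036,0.0175,0,0,0,0.4,0.45]
    - [-0.0055,0.0216,0,0,0,0.5,0.45]
    - [-0.0055,0.0216,0,0,0,0.5,0.45]

```text
time: 13.4
tool_pos: [0.5238, 0.018, 0.1431]
tool_rot: [-0.0, 0.754, 0.657, -0.0]
contact_force: [-0.7, 0.5, -0.2]
gripper_width: 0.271
```

```bash
python3 - <<'E'
from h import *
brief();crank()
needle(-.011,None,None,"n14.png","scene")
E
```

```text
t 13.4 pos [0.5238 0.018  0.1431] yaw 82.2 F [-0.7  0.5 -0.2] w 0.271 q [-0.11 -0.11  1.94  0.    1.31  0.03]
tcp about hub: r 0.0446 ang(world) 83.3 rel stand 193.3 yaw 82.2
needle 3.30 contrast 79 disc centre x -0.0144 y 0.0040 r 0.0480
```

View pics/n14.png

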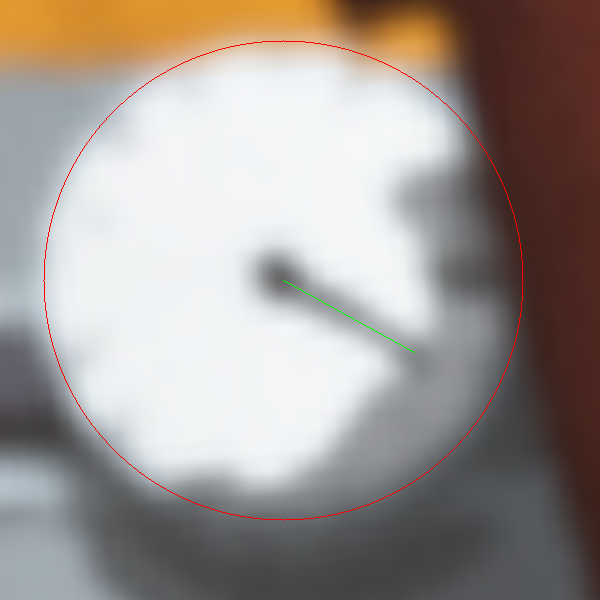

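Request:
step_arm:
  deltas:
    - [-0.0002,0.0045,0,0,0,0.1,0.45]
    - [-0.0009,0.0089,0,0,0,0.2,0.45]
    - [-0.002,0.0133,0,0,0,0.3,0.45]
    - [-0.0036,0.0175,0,0,0,0.4,0.45]
    - [-0.0055,0.0216,0,0,0,0.5,0.45]
    - [-0.0055,0.0216,0,0,0,0.5,0.45]

```text
time: 14.05
tool_pos: [0.5444, 0.0096, 0.1431]
tool_rot: [-0.0, 0.893, 0.451, 0.0]
contact_force: [-0.1, 0.3, 0.3]
gripper_width: 0.273
```

```bash
python3 - <<'E'
from h import *
brief();crank()
needle(-.011,None,None,"n15.png","scene")
needle(-.011,None,None,"n15t.png","top")
E
```

```text
t 14.05 pos [0.5444 0.0096 0.1431] yaw 53.57 F [-0.1  0.3  0.3] w 0.273 q [-0.12 -0.06  1.89  0.    1.31  0.52]
tcp about hub: r 0.0442 ang(world) 54.3 rel stand 164.2 yaw 53.6
needle 3.60 contrast 25 disc centre x 0.0010 y -0.0112 r 0.0480
needle 4.23 contrast 59 disc centre x -0.0230 y -0.0120 r 0.0480
```

View pics/n15.png

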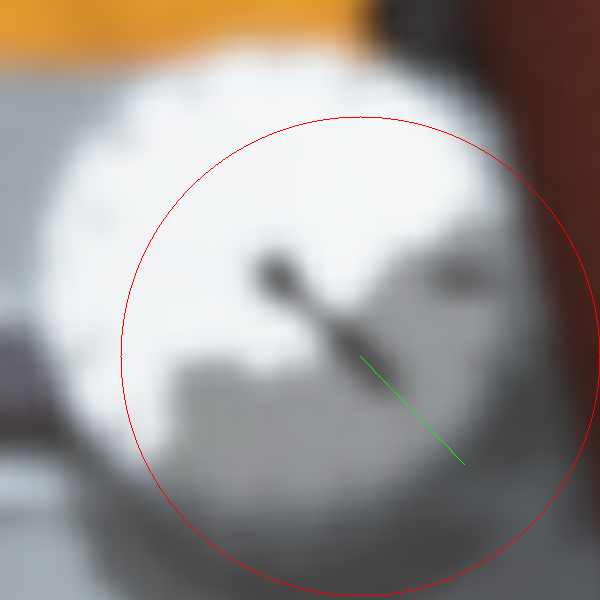

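View pics/n15t.png

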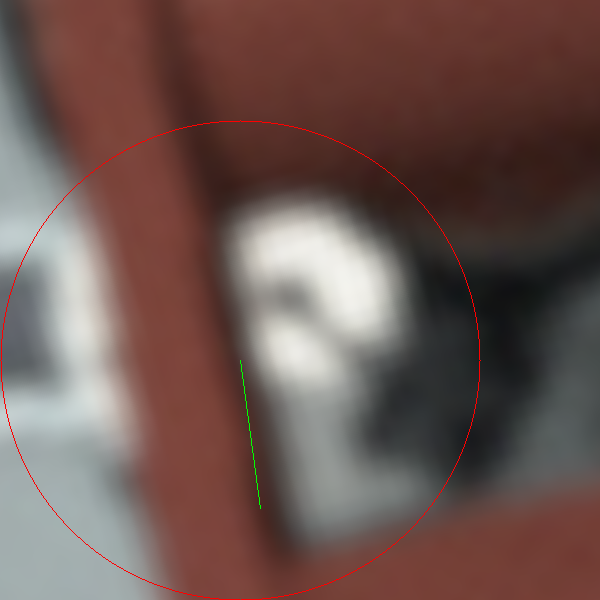

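Request:
step_arm:
  deltas:
    - [-0.0002,0.0045,0,0,0,0.1,0.45]
    - [-0.0009,0.0089,0,0,0,0.2,0.45]
    - [-0.002,0.0133,0,0,0,0.3,0.45]
    - [-0.0036,0.0175,0,0,0,0.4,0.45]
    - [-0.0055,0.0216,0,0,0,0.5,0.45]
    - [-0.0055,0.0216,0,0,0,0.5,0.45]

```text
time: 14.75
tool_pos: [0.5586, -0.0078, 0.1432]
tool_rot: [-0.0, 0.977, 0.215, 0.0]
contact_force: [0.0, -0.2, 0.1]
gripper_width: 0.278
```

```bash
python3 - <<'E'
from h import *
brief();crank()
needle(-.011,None,None,"n16.png","scene")
save("wrist","w16.png")
E
```

```text
t 14.75 pos [ 0.5586 -0.0078  0.1432] yaw 24.89 F [ 0.  -0.2  0.1] w 0.278 q [-0.15 -0.03  1.86  0.    1.31  0.99]
tcp about hub: r 0.0440 ang(world) 24.9 rel stand 134.8 yaw 24.9
needle 0.15 contrast 34 disc centre x 0.0010 y -0.0066 r 0.0480
```

View pics/n16.png

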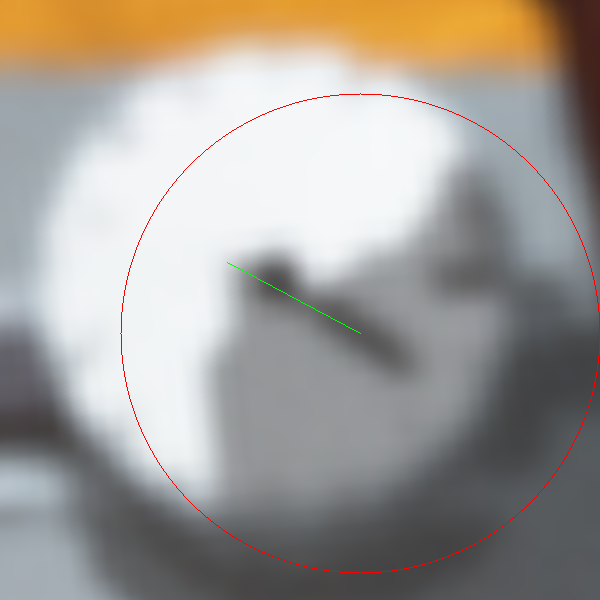

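View pics/w16.png

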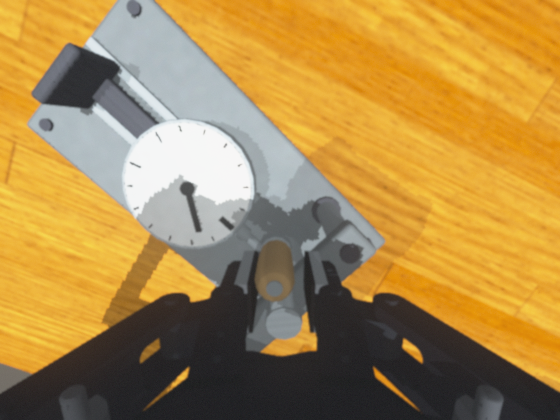

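```bash
cat >> h.py <<'E'
def wneedle(name=None,im=None,cx=-.011):
    cal=manip.get_calibration("wrist")
    if im is None: im=manip.grab_frame("wrist")[:,:,::-1]
    o=rect(im,cal,.065,cx); g=cv2.cvtColor(o,cv2.COLOR_BGR2GRAY)
    if name: cv2.imwrite("pics/"+name,o)
E
python3 - <<'E'
from h import *
wneedle("n16w.png",cv2.imread("pics/raw_w16.png"))
E
```

```text
(no output)
```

View pics/n16w.png

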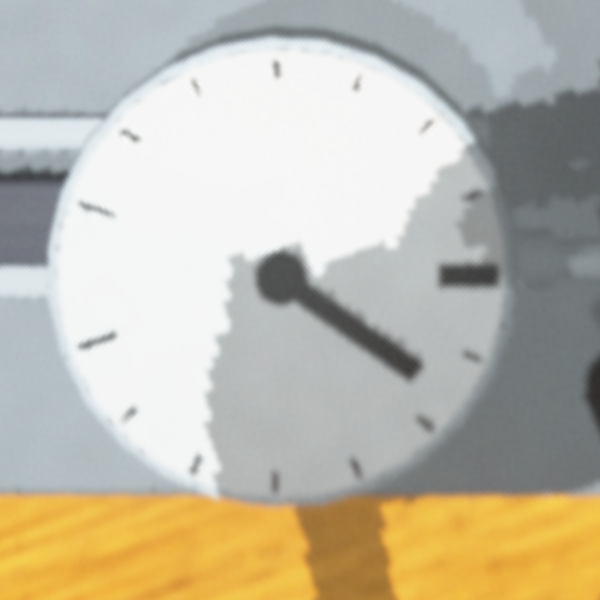

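```bash
python3 - <<'E'
import numpy as np
from scipy.optimize import least_squares
d=np.array([(306.9,2.63),(278.4,2.32),(250.4,2.0),(222,2.71),(193.3,3.31),(164.2,3.59),(134.8,3.41)])
d2=d
def m(p,a):
    c=np.cos(np.radians(a-p[1])); return p[0]+.4*np.maximum(4*c,-2*c)
for dd in (d,d[3:]):
    r=least_squares(lambda p:m(p,dd[:,0])-dd[:,1],[2,155]);print(r.x,r.fun.round(3))
E
```

```text
[  1.96884401 160.01074411] [ 0.009  0.029 -0.026  0.01  -0.004 -0.025  0.006]
[  1.97355125 159.79941583] [ 0.01  -0.002 -0.021  0.014]
```

Request:
step_arm:
  deltas:
    - [-0.0002,-0.0045,0,0,0,-0.1,0.45]
    - [-0.0009,-0.0089,0,0,0,-0.2,0.45]
    - [-0.002,-0.0133,0,0,0,-0.3,0.45]
    - [-0.0036,-0.0175,0,0,0,-0.4,0.45]
    - [-0.0055,-0.0216,0,0,0,-0.5,0.45]
    - [-0.0079,-0.0254,0,0,0,-0.6,0.45]
    - [-0.0106,-0.029,0,0,0,-0.7,0.45]
    - [-0.0106,-0.029,0,0,0,-0.7,0.45]
    - [-0.0079,-0.0254,0,0,0,-0.6,0.45]
    - [-0.0055,-0.0216,0,0,0,-0.5,0.45]
    - [-0.0042,-0.0191,0,0,0,-0.438,0.45]
    - [-0.0042,-0.0191,0,0,0,-0.438,0.45]
    - [-0.0042,-0.0191,0,0,0,-0.438,0.45]

```text
time: 16.15
tool_pos: [0.5469, 0.0079, 0.1434]
tool_rot: [0.0, 0.907, 0.422, 0.0]
contact_force: [0.5, 0.6, 0.7]
gripper_width: 0.273
```

```bash
python3 - <<'E'
from h import *
brief();crank()
save("wrist","w17.png")
wneedle("n17w.png",cv2.imread("pics/raw_w17.png"))
E
```

```text
t 16.15 pos [0.5469 0.0079 0.1434] yaw 49.9 F [0.5 0.6 0.7] w 0.273 q [-0.12 -0.05  1.88  0.    1.31  0.58]
tcp about hub: r 0.0444 ang(world) 50.5 rel stand 160.4 yaw 49.9
```

View pics/w17.png

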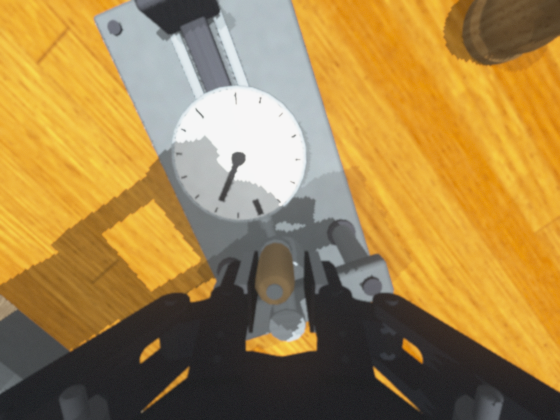

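View pics/n17w.png

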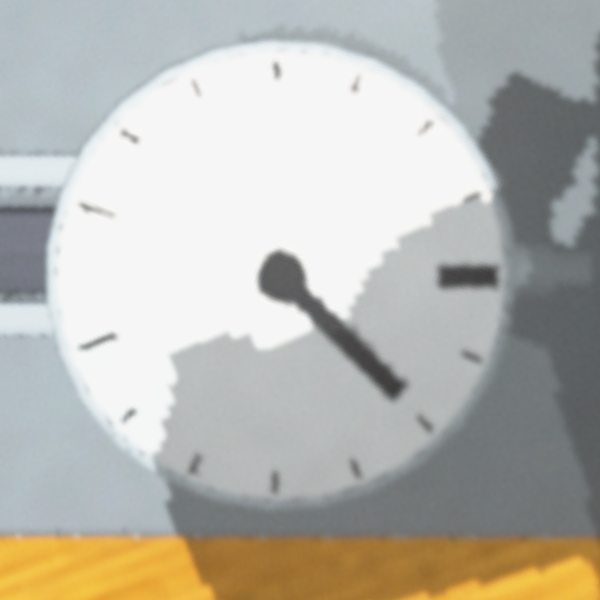

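Request:
step_arm:
  deltas:
    - [0,0,0,0,0,0,0.3]
    - [0,0,0,0,0,0,0.1]
    - [0,0,0,0,0,0,0.1]
    - [0,0,-0.01,0,0,0,0.1]
    - [0,0,-0.03,0,0,0,0.1]
    - [0,0,-0.06,0,0,0,0.1]
    - [0,0,-0.1,0,0,0,0.1]
    - [0,0,-0.1,0,0,0,0.1]
    - [0,0,-0.1,0,0,0,0.1]

```text
time: 17.1
tool_pos: [0.5477, 0.0077, 0.2457]
tool_rot: [0.001, 0.907, 0.421, 0.002]
contact_force: [-0.0, 0.5, -1.3]
gripper_width: 0.453
```

```bash
python3 - <<'E'
from h import *
brief();crank()
save("wrist","w18.png")
wneedle("n18w.png",cv2.imread("pics/raw_w18.png"))
E
```

```text
t 17.1 pos [0.5477 0.0077 0.2457] yaw 49.84 F [-0.   0.5 -1.3] w 0.453 q [-0.12 -0.14  1.79 -0.    1.49  0.58]
tcp about hub: r 0.0448 ang(world) 49.5 rel stand 159.4 yaw 49.8
```

View pics/w18.png

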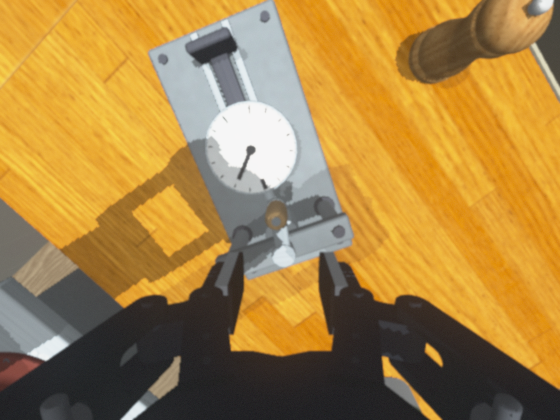

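View pics/n18w.png

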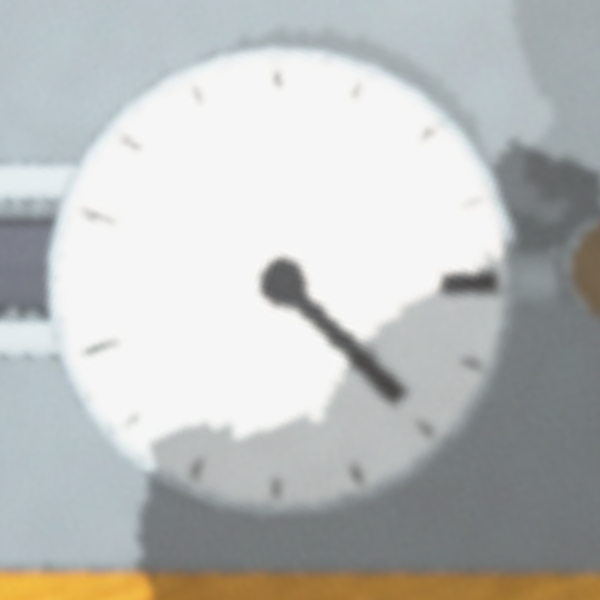

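Request:
step_arm:
  deltas:
    - [0,0,-0.05,0,0,0,0.1]
    - [-0.19,0.16,-0.05,0,0,0,0.1]
    - [-0.19,0.16,-0.05,0,0,0,0.1]
    - [-0.19,0.16,-0.05,0,0,0,0.1]
    - [-0.19,0.16,-0.05,0,0,0,0.1]
    - [-0.19,0.16,-0.05,0,0,0,0.1]
    - [-0.19,0.16,-0.05,0,0,0,0.1]
    - [-0.19,0.16,-0.05,0,0,0,0.1]

```text
time: 17.95
tool_pos: [0.5457, -0.241, 0.2912]
tool_rot: [-0.002, 0.907, 0.42, -0.001]
contact_force: [0.2, 0.6, -0.3]
gripper_width: 0.45
```

```bash
python3 - <<'E'
from h import *
brief()
save("top","t19.png")
a=cv2.imread("pics/top0.png");b=cv2.imread("pics/raw_t19.png")
cv2.imwrite("pics/t19z.png",cv2.resize(np.vstack([a[190:270,200:315],b[190:270,200:315]]),None,fx=3.7,fy=3.7,interpolation=cv2.INTER_CUBIC))
cal=manip.get_calibration("top")
needle(-.011,b,cal)
E
```

```text
t 17.95 pos [ 0.5457 -0.241   0.2912] yaw 49.71 F [ 0.2  0.6 -0.3] w 0.45 q [-0.54 -0.04  1.62  0.    1.57  0.16]
needle 3.59 contrast 56 disc centre x -0.0116 y -0.0000 r 0.0480
```

View pics/t19.png

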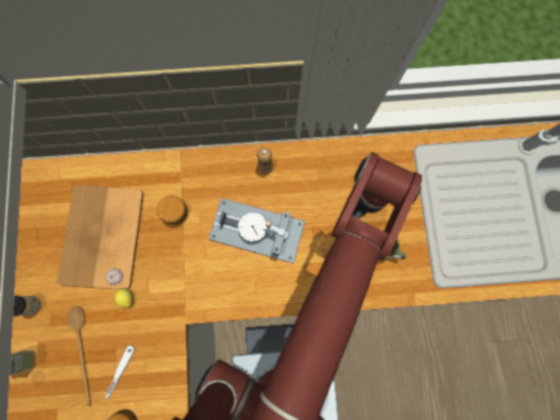

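View pics/t19z.png

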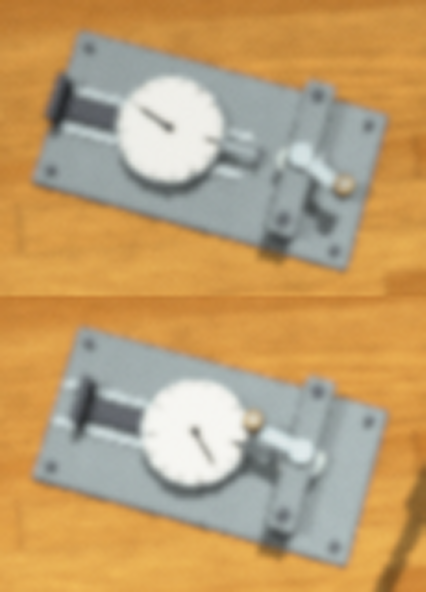

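```bash
python3 -c "
from plant import manip
print(manip.job_done())"
```

```text
the job is handed in; nothing more can be done
None
```

The job is handed in, with the roller's high side standing against the plunger and the needle at its greatest reading, about 3.56 to 3.59 rad.

- **Gauge:** I pushed it along the track until the needle stood at the long middle mark and let go. With the gripper clear, the needle read 2.78–2.79 rad against the 2.8 wanted. The push took about 6 to 8 N and the stand did not shift.
- **Roller:** I turned it about 200° with the jaws loosely round the crank grip.
  - I did not make a full turn, but the sweep crossed both bulges and the dip between them.
  - It read 2.78 rad near the lower bulge, a low of about 2.0, then a peak near 3.57. The readings fit the given roller shape to within 0.03 rad.
  - I turned the crank back to the fitted peak, and I expect the angle to be right to about 1.5°.
- **Last checks:** After release the wrist camera read 3.56 rad and the top camera 3.59. In the top picture the stand, salt pot and pepper mill were where they started. The mug was partly hidden behind the arm, but the arm never went near it at its height. The job used about 18 s.
- **Disagreements:** The scene camera read about 0.03 rad higher than the wrist camera. My automatic needle reading failed in views blocked by the arm or in shadow, so I read those needle angles by eye from the flattened dial images.

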